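# Time a safe's cam wheel and lock it with its bolt

## Task

On the safe's boltwork plate, turn the cam wheel by its rim until the engraved line and V-notch face the brass pointer, and let go of it. Then push the sliding bolt by its post into the notch, pressing until you feel it wedge firmly home, and let go; use gentle force on the wheel and on the bolt throughout, and leave the other things on the bench where they are.

Things in the scene. Friction and masses are not known exactly. Their poses are not given: they have to be found in the camera images.
- plate: Grey steel plate, 190 mm (x) by 330 mm (y, -235 to +95) by 12 mm, fixed to the bench. Origin on the wheel's axis at the plate's underside, z up. The pointer and the bolt's channel lie along its -y. Channel walls (42 mm over their outsides, y -217 to -82 mm) reach 29 mm above the bench, the keeper strap over the bolt (y -118 to -82 mm) 34 mm.
- wheel: Aluminium wheel, level, turning either way about its z on the plate's axis; same origin as the plate; its -y points to its notch. Rim: ring, radius 57 to 70 mm (13 mm thick), 16 to 46 mm above the bench; inside it a web of radius 45 mm, top 22 mm up, and a hub of radius 16 mm, 46 mm high. Stiff: 0.25 N m (about 4 N at the rim); it stays where left. Bears 60 N from the fingers, grip included.
- mark (a point): Middle of the mouth of the rim's notch, 70 mm from the axis, 46 mm up; a dark line engraved on web and hub runs to it. It starts 0.5 to 1.5 rad counterclockwise (from above) of the pointer; aligned, it lies on the plate's -y axis. In the notch a screwed-in steel V-shoe, 19 mm wide at its mouth, narrows inwards by 20 degrees each side; it is set 0 to 8 mm below the rim, differently each time.
- pointer (a point): Tip of the fixed brass pointer on the strap, on the plate's -y axis, 72 mm from the wheel's axis, 42 mm above the bench.
- bolt: Loose steel bolt, 107 mm long, 20 mm wide (the nose 14 mm), 16 mm thick, about 0.25 kg, lying on the plate in its channel (0.75 mm play each side), starting drawn back 20 to 32 mm. It slides along the plate's y, nose to +y. Origin centre of the underside, axes as the plate's.
- bolt_post (a point): On the axis of the bolt's upright round post (14 mm diameter, 28 to 66 mm above the bench), 52 mm above the bench. The post is pushed towards the plate's +y, best with closed fingers from behind, as the bolt bears at most 35 N from the fingers (a grip on it counts). Wedged home with more than 8 N, it stays put when let go.
- bolt_nose (a point): Centre of the round end (radius 7 mm) of the bolt's nose, 85 mm ahead of the post's axis. Home, it is wedged between both sides of the V-shoe, 56 to 64 mm from the wheel's axis depending on the shoe's unmeasured depth: it must be felt. A nose up to 3 mm off the middle turns the wheel the last bit, at 8 to 20 N; away from the notch it butts on the rim.
- hexkey: Bystander: L-shaped hex key of 6 mm dark steel rod, 90 mm long with a 25 mm foot, lying flat on the plate.
- padlock: Bystander: brass padlock lying flat, 44 x 38 x 22 mm with a steel shackle.
- screwdriver: Bystander: black-handled screwdriver lying beside the plate.
- cylinder: Bystander: brass profile lock cylinder lying flat, 66 mm long.
- pinjar: Bystander: glass jar with a steel cap, 50 mm across, 60 mm high.
- keybox: Bystander: cardboard box, 70 x 100 x 60 mm.
- pintray: Bystander: low blue plastic tray with compartments, 120 x 180 x 22 mm.

How it is judged:
By the outcome, as a careful person would: the job done as asked, in the order asked, and still so for the second after the job is handed in, with the robot touching nothing.
It also fails if it takes over 48 s, if anything falls off the work surface, if the arm or the gripper's body presses on something with over 40 N, if the wrist force passes 120 N, or if a joint passes its speed limit or range.

## Robot

A 7-joint arm with a two-finger parallel gripper is mounted at the origin on the work surface. World frame = base frame: x ahead of the robot, y to its left, z up, the work surface at z = 0. Lengths are in mm, angles in rad, forces in N, time in s.
With the tool pointing down it reaches from about 425 to 875 mm from the base axis. Payload 8.4 kg.
Tool frame: the origin (TCP) lies on the centre line of the jaws, within the pads' length; the fingertips stand 8 mm ahead of it and the grasp point (between the pads) lies 11 mm behind it (r.tcp_to_tips is the distance from the TCP to the fingertips, in mm); z points along the fingers, y is the line along which they close (so a half turn about z gives the same grasp; the last joint's range is limited). The gripper opens to 85 mm and grips with 20 to 120 N. Pads are 22 mm wide; open, the fingers measure 114 mm over their backs; the gripper's body (76 mm by 85 mm) begins 54 mm behind the grasp point. The pads swing forward as they close: fully open they stand 13 mm farther back than shut.
Start: joints at [1.083, 0.333, 0.04, 1.465, -0.013, 1.343, -0.059], TCP at [246.377, -601.467, 239.308] pointing down, gripper open.
Joint ranges: [-2.58, 2.58], [-0.38, 2.09], [-1.3, 1.39], [0.25, 2.4], [-1.5, 4.64], [0.08, 2.09], [-2.65, 2.65]. Speed limits (rad/s): [2.22, 2.22, 2.79, 2.79, 3.14, 3.14, 3.14].

## Interface

Orientations are given as a unit quaternion [x, y, z, w].
In Python, from workcell import r gives the robot as it stands.
- The arm moves only by the tool pendant, called after ">>>" by a JSON object that holds its "api" and its "payload", one argument or row to a line. Schema: {"type":"object","properties":{"plan":{"type":"array","items":{"type":"object","properties":{"tx":{"type":"number"},"ty":{"type":"number"},"tz":{"type":"number"},"rx":{"type":"number"},"ry":{"type":"number"},"rz":{"type":"number"}},"additionalProperties":false},"minItems":1,"maxItems":12},"jaw":{"type":"number"},"grip_n":{"type":"number"},"only":{"type":"string"},"quiet":{"type":"boolean"},"lines":{"type":"string"}},"required":["plan"],"additionalProperties":false}. plan is a list of rows, 1 to 12 of them, each an object with the fields tx, ty, tz (the shift in mm), rx, ry, rz (a rotation vector in rad); a field left out counts as zero; each row shifts and turns the commanded pose from where the row before left it, along the tool's axes as they then stand; what a row does not reach is not made up. A row lasts 1/8 s, in which the tool goes at most 62.5 mm and 0.188 rad, less where a joint would pass 70% of its speed; a pose out of reach is approached as far as the arm can. jaw is the finger opening in mm, set as the call begins (left out keeps the last). The fingers move at their own pace and stop on an object; grip_n is the grip in N (left out, the last holds). Time passes only in rows, so rows that do not move let the fingers close. The tool returns the time, the measured TCP pose, the force, the opening and the grip force at its end. only (a regular expression) keeps the lines of the reply that match it, lines (a string "A,B") keeps lines A to B, and quiet returns only ok. Input that does not fit is refused with a message, and nothing moves.
- r.get_state(): the state, without advancing time (a new reading comes with each control period).
- r.grab_frame(name): name is "scene" or "top" or "wrist"; returns a dict with "pixels" (420x560x3 uint8, red, green, blue), "vfov" (degrees; the focal length in pixels is half the picture's height over the tangent of half this angle, whatever the lens; pixels are square), "cx", "cy" (the principal point, pixels), "world_from_camera" (4x4, takes a point from camera to world coordinates). Camera axes: x right, y down, z forward; pixel columns grow to the right and rows downward; lengths in mm; the calibration is good to about 2 mm. A picture is of the moment at which its call begins. There is no depth.
- r.finish_job(): hands the job in; it is judged then, once.
The state is a dict: "time": time; "joint_pos": joint angles; "qd": joint speeds; "joint_torque": joint torques, N m; "position": TCP position; "eef_rot": TCP orientation; "contact_force": force on the tool from outside, world axes, zero at the start; "moment": the same for the moment, N m; "finger_gap": finger opening in mm; "grasp_force": force on a finger pad.
Only numpy, scipy, OpenCV 4.12 (cv2) and the standard library are available. Lean on these libraries where they do the work, as an engineer would, in place of code of your own. Each camera call takes 0.05 s, during which the arm holds its last target. There are 200 camera calls.

## Working session

There is one attempt and no reset: what is moved stays moved. The work goes in short steps, Python scripts to look and compute and a tool call to move; the robot and the scene stay as the last step left them, time stands still between calls to the robot, and variables do not carry over. Pictures are saved under pics/ and viewed, at most 10 in all, crops included, and the job is handed in when it is done.

```bash
ls; mkdir -p pics; python3 - <<'E'
from workcell import r
import cv2
for n in ("top","scene"):
    f=r.grab_frame(n); cv2.imwrite(f"pics/{n}0.png",f["pixels"][:,:,::-1]); print(n,f["vfov"],f["cx"],f["cy"],f["world_from_camera"])
s=r.get_state(); print(s)
E
```

```text
pics
workcell.py
top 42.99768105048513 275.54243058420434 214.26962304121594 [[ 1.01394225e-02 -9.97458091e-01  7.05304815e-02  4.76430234e+02]
 [-9.99870532e-01 -9.23204723e-03  1.31791177e-02  1.88149044e+01]
 [-1.24944769e-02 -7.06549787e-02 -9.97422559e-01  1.36131433e+03]
 [ 0.00000000e+00  0.00000000e+00  0.00000000e+00  1.00000000e+00]]
scene 42.78708263635483 266.92433827681293 214.31486586314682 [[ 6.02968475e-01  4.77839606e-01 -6.38825743e-01  1.47254961e+03]
 [ 7.97753559e-01 -3.65447781e-01  4.79621912e-01 -6.33977584e+02]
 [-4.27510491e-03 -7.98822403e-01 -6.01551737e-01  9.30363708e+02]
 [ 0.00000000e+00  0.00000000e+00  0.00000000e+00  1.00000000e+00]]
{'time': 0.1, 'joint_pos': array([ 1.08280273,  0.33385314,  0.03987487,  1.46622129, -0.01341648,
        1.34331768, -0.05850934]), 'qd': array([ 0.00076221, -0.00215803, -0.00045052, -0.00431196,  0.00015402,
       -0.00159562,  0.00013751]), 'joint_torque': array([ 4.68774175e-03, -6.60010743e+01,  1.37009650e+00, -4.06474185e+01,
        1.69288093e-02,  8.83881119e-03,  2.23273202e-05]), 'position': array([ 246.21573988, -601.10248763,  238.48306681]), 'eef_rot': array([ 9.81167043e-01,  1.93159636e-01, -1.90467965e-04, -7.42691771e-04]), 'contact_force': array([0.06691589, 0.0752808 , 0.53352004]), 'moment': array([-0.06897079,  0.03437889,  0.03507613]), 'grasp_force': 0.0, 'finger_gap': 85.6200942893612}
```

View pics/top0.png

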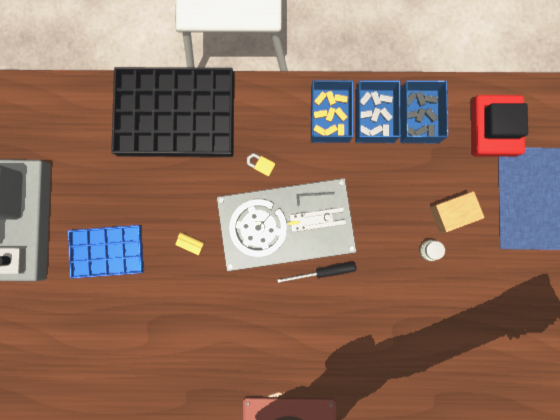

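View pics/scene0.png

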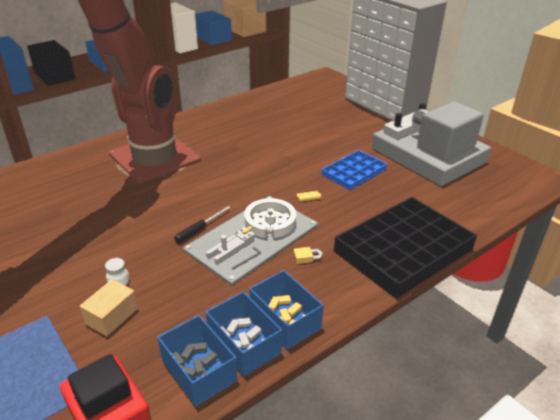

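The top view shows the wheel at about (258,227), with the bolt channel running right from (290,224) to (345,214). The scene view has the wheel at (270,217) and the post at (224,240). I'll set up helpers and zoom in.

```bash
cat > h.py <<'E'
from workcell import r
import numpy as np, cv2
from scipy.spatial.transform import Rotation as R
def fl(f): return f["pixels"].shape[0]/2/np.tan(np.radians(f["vfov"]/2))
def ray(f,u,v):
    d=np.array([(u-f["cx"])/fl(f),(v-f["cy"])/fl(f),1.]); T=f["world_from_camera"]
    return T[:3,3],T[:3,:3]@d
def onz(f,u,v,z):
    o,d=ray(f,u,v); return o+d*(z-o[2])/d[2]
def two(f1,p1,f2,p2):
    o1,d1=ray(f1,*p1);o2,d2=ray(f2,*p2)
    t=np.linalg.lstsq(np.c_[d1,-d2],o2-o1,rcond=None)[0]
    a,b=o1+t[0]*d1,o2+t[1]*d2; return (a+b)/2,np.linalg.norm(a-b)
def pix(f,p):
    T=f["world_from_camera"]; c=T[:3,:3].T@(np.array(p)-T[:3,3]); return c[:2]/c[2]*fl(f)+[f["cx"],f["cy"]]
def rel(target,zdir=None,cur=None):
    """tool-frame displacement from measured pose to world target"""
    s=r.get_state(); q=R.from_quat(s["eef_rot"]); return q.inv().apply(np.array(target)-s["position"])
E
python3 - <<'E'
from h import *
f=r.grab_frame("top")
for p in [(258,227),(219,200),(344,180),(355,249),(228,270)]: print(p,onz(f,*p,12 if p[0]!=258 else 46).round(1))
g=r.grab_frame("wrist"); print(g["world_from_camera"].round(3),g["vfov"])
s=r.get_state();print(R.from_quat(s["eef_rot"]).as_matrix().round(3))
print(rel([510,20,380]))
im=cv2.resize(f["pixels"][165:285,205:365,::-1],None,fx=5,fy=5,interpolation=cv2.INTER_CUBIC); cv2.imwrite("pics/topz.png",im)
E
```

```text
(258, 227) [537.5  79.2  46. ]
(219, 200) [606.9 181.   12. ]
(344, 180) [ 660.9 -136.7   12. ]
(355, 249) [ 485.9 -164.6   12. ]
(228, 270) [429.9 155.1  12. ]
[[ 3.79000e-01 -8.78000e-01 -2.93000e-01  3.22037e+02]
 [-9.26000e-01 -3.59000e-01 -1.19000e-01 -5.69919e+02]
 [-1.00000e-03  3.16000e-01 -9.49000e-01  3.73722e+02]
 [ 0.00000e+00  0.00000e+00  0.00000e+00  1.00000e+00]] 67.13909895725558
[[ 0.925  0.379 -0.   ]
 [ 0.379 -0.925  0.001]
 [-0.    -0.001 -1.   ]]
[ 479.51260868 -475.04561091 -140.77501076]
```
View pics/topz.png

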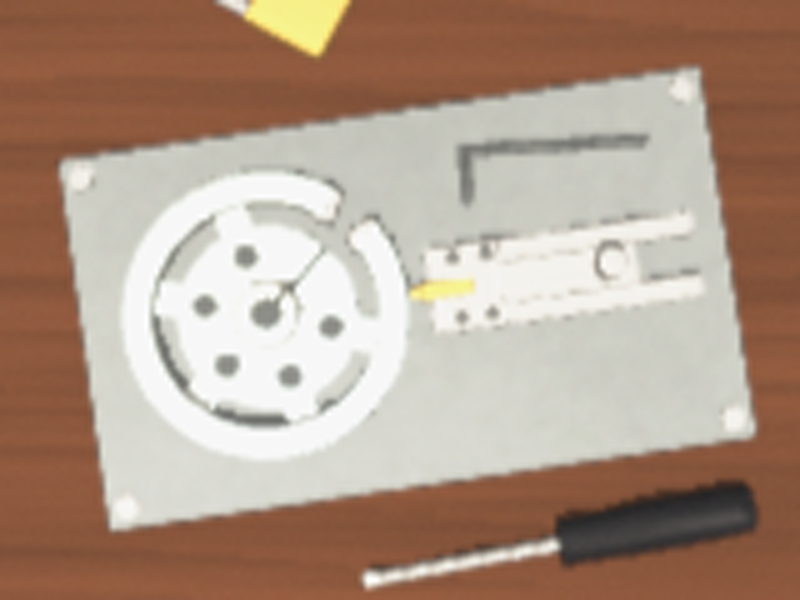

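The zoomed crop shows the wheel centre at about (266,314), the notch at (348,213) and the pointer tip at (414,294). The notch is therefore about 0.75 rad counterclockwise of the pointer. The post is at (612,260). I'll move over the plate for close wrist views.

>>> {"api": "pendant", "payload": {
  "plan": [
    {"tx": 60, "ty": -13, "rz": -0.1},
    {"tx": 60, "ty": -13, "rz": -0.1},
    {"tx": 60, "ty": -13, "rz": -0.1},
    {"tx": 60, "ty": -13, "rz": -0.1},
    {"tx": 60, "ty": -13, "rz": -0.1},
    {"tx": 59, "ty": -13, "rz": -0.1},
    {"tx": 58, "ty": -13, "rz": -0.1},
    {"tx": 57, "ty": -13, "rz": -0.1},
    {"tx": 56, "ty": -13, "rz": -0.1},
    {"tx": 55, "ty": -13, "rz": -0.1},
    {"tx": 54, "ty": -13, "rz": -0.1},
    {"tx": 54, "ty": -13, "rz": -0.1}
  ]
}}

```text
time: 1.7
position: [520.5, 8.6, 239.3]
eef_rot: [0.699, 0.715, 0.0, 0.0]
contact_force: [1.1, 0.0, -0.0]
finger_gap: 85.4
grasp_force: 0.0
```

>>> {"api": "pendant", "payload": {
  "plan": [
    {},
    {}
  ]
}}

```text
time: 1.95
position: [520.8, 6.0, 239.3]
eef_rot: [0.701, 0.713, -0.0, 0.0]
contact_force: [0.3, -0.5, -0.4]
finger_gap: 85.8
grasp_force: 0.0
```

```bash
python3 - <<'E'
from h import *
import pickle
s=r.get_state(); f=r.grab_frame("wrist"); pickle.dump(f,open("w1.pkl","wb")); cv2.imwrite("pics/w1.png",f["pixels"][:,:,::-1])
print(s["time"],s["joint_pos"].round(3),f["world_from_camera"].round(3))
for z in(12,46): print(pix(f,[537,79,z]),pix(f,[560,-80,z]))
E
```

```text
1.95 [ 0.399  0.106 -0.528  1.753  0.056  1.297 -0.125] [[ 1.00000e+00  1.60000e-02  6.00000e-03  5.19691e+02]
 [ 1.70000e-02 -9.48000e-01 -3.18000e-01  8.81200e+01]
 [ 1.00000e-03  3.18000e-01 -9.48000e-01  3.74337e+02]
 [ 0.00000e+00  0.00000e+00  0.00000e+00  1.00000e+00]]
[296.29410051 114.36607163] [310.52232614 247.10508352]
[297.9006901  115.29529135] [313.16286874 259.63083861]
```

View pics/w1.png

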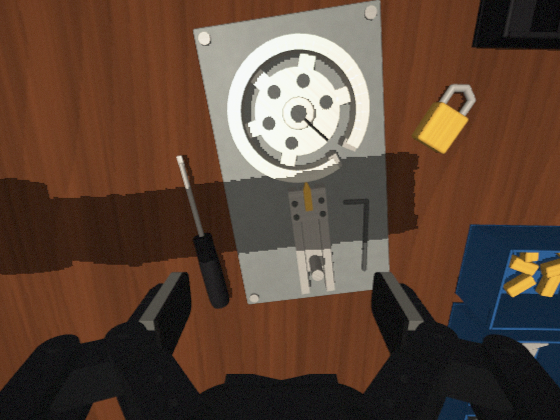

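The wrist view shows the hub at (298,112), the notch at (341,157), the pointer tip at (306,183) and the post top near (317,257). I'll take a second view 50 mm farther along and measure by script.

>>> {"api": "pendant", "payload": {
  "plan": [
    {"tx": 50},
    {},
    {}
  ]
}}

```text
time: 2.38
position: [520.1, 55.1, 239.1]
eef_rot: [0.701, 0.713, -0.0, 0.0]
contact_force: [-0.5, -0.3, 0.2]
finger_gap: 85.3
grasp_force: 0.0
```

```bash
python3 - <<'E'
from h import *
import pickle
f=r.grab_frame("wrist"); pickle.dump(f,open("w2.pkl","wb")); g=pickle.load(open("w1.pkl","rb"))
# montage crops 3x
def crop(f,c,w=133,h=100,k=3):
    x,y=int(c[0]-w/2),int(c[1]-h/2); return cv2.resize(f["pixels"][max(y,0):max(y,0)+h,x:x+w,::-1],None,fx=k,fy=k,interpolation=cv2.INTER_CUBIC),(x,max(y,0))
cs=[]
for im in (g,f):
    a,oa=crop(im,pix(im,[545,40,40])); b,ob=crop(im,pix(im,[560,-75,40])); cs.append(np.hstack([a,b])); print(oa,ob)
m=np.vstack(cs); m=np.clip(m.astype(float)*1.3,0,255).astype(np.uint8); print(m.shape); cv2.imwrite("pics/m1.png",m)
E
```

```text
(237, 104) (246, 203)
(236, 148) (245, 240)
(600, 798, 3)
```

View pics/m1.png

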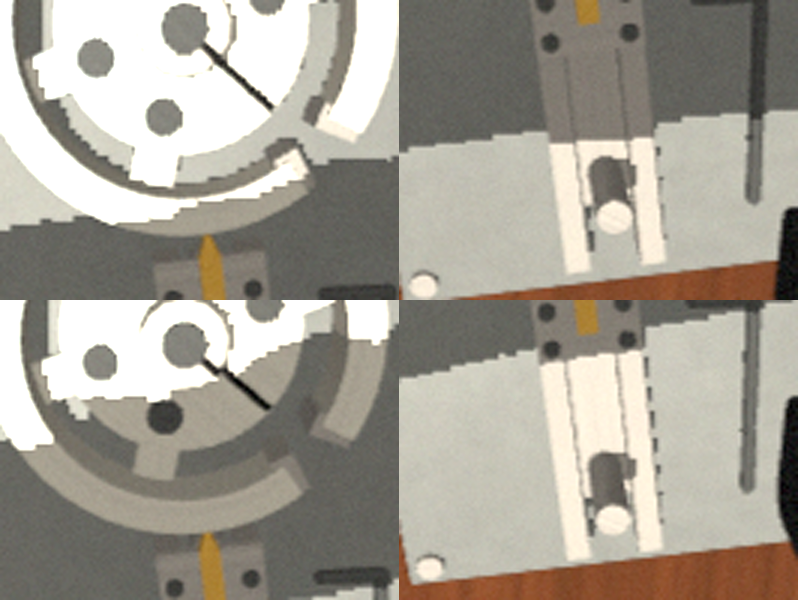

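The crops show these full-image pixels:

| Feature | View 1 | View 2 |
|---|---|---|
| Hub disc | (299,113.7) | (298,163) |
| Pointer tip | (306.3,182.7) | (305.3,226) |
| Post top | (317.3,275.3) | (316.3,313.3) |
| Engraved line end | (327.7,140) | (325.7,184) |

```bash
python3 - <<'E'
from h import *
import pickle
g,f=[pickle.load(open(n,"rb")) for n in("w1.pkl","w2.pkl")]
P={}
for n,a,b in [("hub",(299,113.7),(298,163)),("ptr",(306.3,182.7),(305.3,226)),("post",(317.3,275.3),(316.3,313.3)),("line",(327.7,140),(325.7,184))]:
    p,e=two(g,a,f,b); print(n,p.round(1),round(e,1)); 
    z=dict(hub=46,ptr=42,post=66,line=22)[n]; p1,p2=onz(g,*a,z),onz(f,*b,z); P[n]=(p1+p2)/2; print("   at z",z,p1.round(1),p2.round(1))
az=lambda d:np.arctan2(d[1],d[0])
# rim: bright/any outer boundary via ellipse: outer ring edges sampled along rays from hub
for im,nm in((g,"w1"),(f,"w2")):
    c0=P["hub"].copy(); gray=cv2.GaussianBlur(cv2.cvtColor(im["pixels"],cv2.COLOR_RGB2GRAY),(3,3),0).astype(np.float32)
    pts=[]
    for t in np.arange(0,2*np.pi,.05):
        rr=np.arange(64,77,.25); w=[pix(im,c0+[x*np.cos(t),x*np.sin(t),0]) for x in rr]
        v=cv2.remap(gray,np.float32([[q[0] for q in w]]),np.float32([[q[1] for q in w]]),cv2.INTER_LINEAR)[0]
        d=np.diff(v); k=d.argmin()
        if d[k]<-2: pts.append((c0[:2]+rr[k]*np.array([np.cos(t),np.sin(t)])))
    pts=np.array(pts)
    for _ in range(4):
        A=np.c_[2*pts,np.ones(len(pts))]; s=np.linalg.lstsq(A,(pts**2).sum(1),rcond=None)[0]; rad=np.sqrt(s[2]+s[0]**2+s[1]**2)
        res=abs(np.linalg.norm(pts-s[:2],axis=1)-rad); pts=pts[res<max(1,np.percentile(res,85))]
    print(nm,"rim circle",s[:2].round(1),rad.round(1),len(pts))
h=P["hub"]; print("ptr az",az(P["ptr"]-h),np.linalg.norm((P["ptr"]-h)[:2]),"post az",az(P["post"]-h),np.linalg.norm((P["post"]-h)[:2]))
print("line az (hub at 46)",az(P["line"]-h))
# notch by sampling ring
for im in(g,f):
    gray=cv2.cvtColor(im["pixels"],cv2.COLOR_RGB2GRAY).astype(np.float32)
    ts=np.arange(-1.5,-.2,.03); w=[pix(im,h+[64*np.cos(t),64*np.sin(t),0]) for t in ts]
    v=cv2.remap(gray,np.float32([[q[0] for q in w]]),np.float32([[q[1] for q in w]]),cv2.INTER_LINEAR)[0]
    print([(round(t,2),int(x)) for t,x in zip(ts,v) if -1<t<-.35])
print(r.tcp_to_tips)
E
```

```text
hub [538.1  80.5  45.3] 0.0
   at z 46 [538.   80.5  46. ] [538.   80.6  46. ]
ptr [548.3  10.8  46.5] 0.2
   at z 42 [548.6   9.7  42. ] [548.8   9.   42. ]
post [563.1 -88.   67.5] 0.6
   at z 66 [563.  -88.9  66. ] [563.6 -89.1  66. ]
line [571.6  53.1  22.8] 0.1
   at z 22 [571.7  53.1  22. ] [571.8  53.   22. ]
w1 rim circle [536.8  81.3] 70.2 109
w2 rim circle [536.8  81.3] 70.1 116
ptr az -1.4222189094609472 72.01809100390396 post az -1.4226256701742723 171.4666102821702
line az (hub at 46) -0.6856756838253303
[(np.float64(-0.99), 122), (np.float64(-0.96), 122), (np.float64(-0.93), 121), (np.float64(-0.9), 120), (np.float64(-0.87), 145), (np.float64(-0.84), 117), (np.float64(-0.81), 100), (np.float64(-0.78), 74), (np.float64(-0.75), 105), (np.float64(-0.72), 146), (np.float64(-0.69), 145), (np.float64(-0.66), 148), (np.float64(-0.63), 148), (np.float64(-0.6), 145), (np.float64(-0.57), 163), (np.float64(-0.54), 190), (np.float64(-0.51), 198), (np.float64(-0.48), 238), (np.float64(-0.45), 240), (np.float64(-0.42), 240), (np.float64(-0.39), 240), (np.float64(-0.36), 240)]
[(np.float64(-0.99), 123), (np.float64(-0.96), 121), (np.float64(-0.93), 123), (np.float64(-0.9), 124), (np.float64(-0.87), 104), (np.float64(-0.84), 96), (np.float64(-0.81), 84), (np.float64(-0.78), 77), (np.float64(-0.75), 77), (np.float64(-0.72), 76), (np.float64(-0.69), 73), (np.float64(-0.66), 73), (np.float64(-0.63), 74), (np.float64(-0.6), 73), (np.float64(-0.57), 83), (np.float64(-0.54), 96), (np.float64(-0.51), 105), (np.float64(-0.48), 125), (np.float64(-0.45), 124), (np.float64(-0.42), 121), (np.float64(-0.39), 123), (np.float64(-0.36), 122)]
8.0
```

The two views agree on hub (537.5,81), notch azimuth −0.686 and pointer azimuth about −1.415, so the turn is about 0.73 rad clockwise. I'll grip the rim on the near side.

>>> {"api": "pendant", "payload": {
  "plan": [
    {"tx": 4, "ty": -42, "rz": -0.17},
    {"tz": 60, "rz": -0.17},
    {"tz": 60},
    {"tz": 58},
    {},
    {}
  ],
  "jaw": 40,
  "grip_n": 20
}}

```text
time: 3.18
position: [479.1, 59.5, 63.2]
eef_rot: [0.57, 0.821, 0.001, 0.001]
contact_force: [1.2, 0.5, 0.9]
finger_gap: 40.1
grasp_force: 0.0
```

```bash
python3 - <<'E'
from h import *
s=r.get_state(); print(s["position"],s["contact_force"].round(1),s["joint_pos"].round(2))
m=R.from_quat(s["eef_rot"]).as_matrix(); psi=np.arctan2(m[1,1],m[0,1]); t=np.array([537.4-63.5*np.cos(psi),80.9-63.5*np.sin(psi),36]); print(psi,rel(t))
f=r.grab_frame("wrist"); cv2.imwrite("pics/w3.png",f["pixels"][:,:,::-1])
E
```

```text
[479.10560391  59.53932505  63.21729365] [1.2 0.5 0.9] [ 0.33  0.22 -0.59  2.03  0.15  0.93  0.01]
0.3567728117893944 [-0.33427869 -1.46089437 27.21505138]
```

View pics/w3.png

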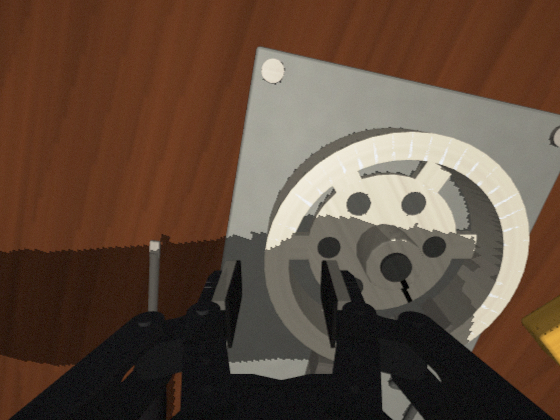

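The fingers, with inner faces at columns 237 and 325, straddle the rim (columns 267–292 at row 290). I'll descend and grip with 20 N.

>>> {"api": "pendant", "payload": {
  "plan": [
    {"ty": -1.4, "tz": 9},
    {"tz": 9},
    {"tz": 9},
    {}
  ]
}}

```text
time: 3.72
position: [475.8, 59.5, 33.5]
eef_rot: [0.57, 0.822, -0.0, -0.001]
contact_force: [-0.0, 0.2, 0.6]
finger_gap: 40.1
grasp_force: 0.0
```

>>> {"api": "pendant", "payload": {
  "plan": [
    {},
    {},
    {},
    {}
  ],
  "jaw": 10,
  "grip_n": 20
}}

```text
time: 4.22
position: [476.9, 59.7, 34.6]
eef_rot: [0.57, 0.822, 0.0, 0.0]
contact_force: [3.0, 1.1, -1.6]
finger_gap: 13.2
grasp_force: 21.5
```

>>> {"api": "pendant", "payload": {
  "plan": [
    {"tx": 3.17, "ty": 0.08, "rz": 0.05},
    {"tx": 3.17, "ty": 0.08, "rz": 0.05},
    {"tx": 3.17, "ty": 0.08, "rz": 0.05},
    {"tx": 3.17, "ty": 0.08, "rz": 0.05},
    {"tx": 3.17, "ty": 0.08, "rz": 0.05},
    {"tx": 3.17, "ty": 0.08, "rz": 0.05},
    {"tx": 3.17, "ty": 0.08, "rz": 0.05},
    {"tx": 3.17, "ty": 0.08, "rz": 0.05},
    {"tx": 3.17, "ty": 0.08, "rz": 0.05},
    {"tx": 3.17, "ty": 0.08, "rz": 0.05},
    {}
  ]
}}

```text
time: 5.6
position: [474.0, 90.4, 34.6]
eef_rot: [0.756, 0.655, 0.001, 0.001]
contact_force: [5.2, -1.2, -2.6]
finger_gap: 13.6
grasp_force: 20.7
```

```bash
python3 - <<'E'
from h import *
s=r.get_state(); m=R.from_quat(s["eef_rot"]).as_matrix(); psi=np.arctan2(m[1,1],m[0,1]); d=s["position"][:2]-[537.4,80.9]
print(psi,np.arctan2(-d[1],-d[0]),np.linalg.norm(d),s["contact_force"],s["moment"],s["grasp_force"])
E
```

```text
-0.1421776604852623 -0.1481048637164914 64.1257527968135 [ 5.15131025 -1.23120498 -2.57592595] [-0.25028474 -1.09151635 -0.03522817] 20.6701558601344
```

>>> {"api": "pendant", "payload": {
  "plan": [
    {"tx": 3.17, "ty": 0.08, "rz": 0.05},
    {"tx": 3.17, "ty": 0.08, "rz": 0.05},
    {"tx": 3.17, "ty": 0.08, "rz": 0.05},
    {"tx": 3.17, "ty": 0.08, "rz": 0.05},
    {"tx": 1.9, "ty": 0.03, "rz": 0.03},
    {},
    {}
  ]
}}

```text
time: 6.48
position: [477.7, 104.1, 34.6]
eef_rot: [0.826, 0.564, 0.0, 0.001]
contact_force: [5.4, -2.6, -2.1]
finger_gap: 12.9
grasp_force: 20.8
```

```bash
python3 - <<'E'
from h import *
import pickle
s=r.get_state(); m=R.from_quat(s["eef_rot"]).as_matrix(); psi=np.arctan2(m[1,1],m[0,1]); print(psi)
f=r.grab_frame("top"); pickle.dump(f,open("t1.pkl","wb")); 
im=cv2.resize(f["pixels"][180:260,225:325,::-1],None,fx=7,fy=7,interpolation=cv2.INTER_CUBIC); cv2.imwrite("pics/t1.png",im)
E
```

```text
-0.3715446164457214
```

View pics/t1.png

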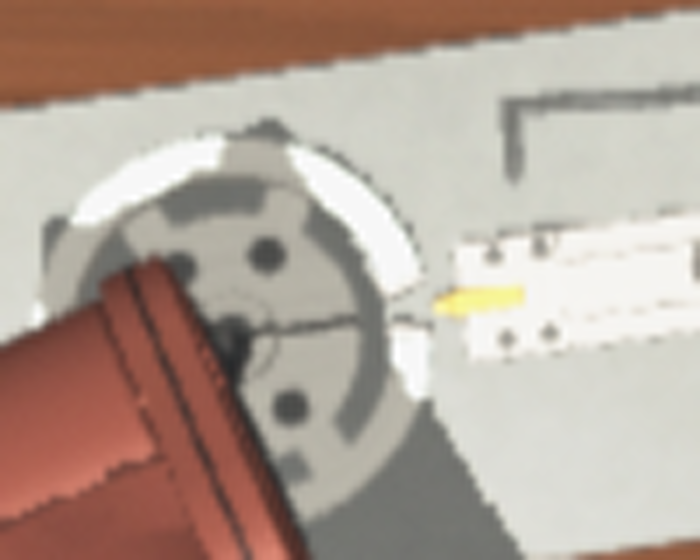

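The engraved line runs (255,329)→(358,320) and extends to within about a millimetre of the brass tip at (433,305). The notch is centred near (410,303). I'll release, back off and check from the wrist camera.

>>> {"api": "pendant", "payload": {
  "plan": [
    {},
    {},
    {}
  ],
  "jaw": 40,
  "grip_n": 20
}}

```text
time: 6.9
position: [476.5, 104.8, 34.3]
eef_rot: [0.826, 0.564, -0.0, -0.0]
contact_force: [0.0, 0.5, -0.3]
finger_gap: 40.1
grasp_force: 0.0
```

>>> {"api": "pendant", "payload": {
  "plan": [
    {"tz": -20},
    {"tz": -40},
    {"tx": -24, "ty": 33, "tz": -35},
    {"tx": -24, "ty": 33, "tz": -35},
    {"tx": -24, "ty": 33, "tz": -35},
    {"rz": -0.176},
    {"rz": -0.176},
    {"rz": -0.176},
    {},
    {}
  ],
  "jaw": 0,
  "grip_n": 20
}}

```text
time: 8.15
position: [542.8, 1.7, 199.3]
eef_rot: [0.651, 0.759, -0.0, -0.0]
contact_force: [0.2, 0.9, 0.2]
finger_gap: -0.2
grasp_force: 0.0
```

```bash
python3 - <<'E'
from h import *
import pickle
f=r.grab_frame("wrist"); pickle.dump(f,open("w4.pkl","wb"))
s=r.get_state(); print(s["position"],s["joint_pos"].round(2))
c=[int(x) for x in pix(f,[543,40,40])]; y0=max(c[1]-100,0); x0=c[0]-133; print(x0,y0)
im=cv2.resize(f["pixels"][y0:y0+200,x0:x0+266,::-1],None,fx=3,fy=3,interpolation=cv2.INTER_CUBIC); cv2.imwrite("pics/w4.png",np.clip(im*1.3,0,255).astype(np.uint8))
E
```

```text
[542.78458544   1.71371137 199.26837516] [ 0.34  0.18 -0.47  1.76  0.08  1.23 -0.  ]
153 55
```

View pics/w4.png

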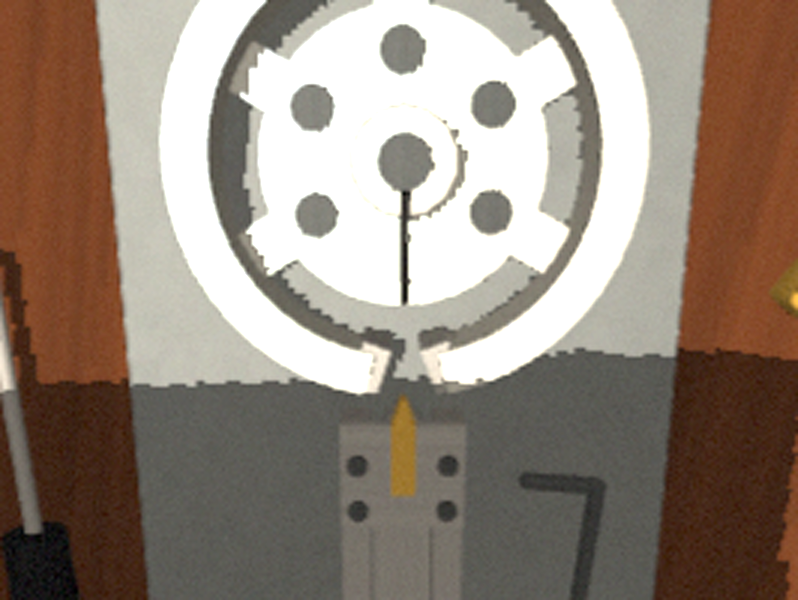

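The line (405,191)→(404.5,303), the notch middle (about 407) and the pointer tip (403,397) are collinear to within a millimetre. Next I go behind the post with the fingers closed.

>>> {"api": "pendant", "payload": {
  "plan": [
    {"tx": -43, "ty": 2.2},
    {"tx": -43, "ty": 2.2},
    {"tx": -42, "ty": 2.2},
    {"tz": 50},
    {"tz": 50},
    {"tz": 40},
    {"tz": 11},
    {},
    {}
  ]
}}

```text
time: 9.32
position: [570.6, -123.9, 50.3]
eef_rot: [0.65, 0.76, 0.001, 0.001]
contact_force: [1.1, -0.8, -0.4]
finger_gap: -0.0
grasp_force: 0.0
```

```bash
python3 - <<'E'
from h import *
s=r.get_state(); m=R.from_quat(s["eef_rot"]).as_matrix(); print(rel([563.3,-88.9,48]).round(1),s["contact_force"].round(2),m[:,0].round(3))
f=r.grab_frame("wrist"); cv2.imwrite("pics/w5.png",f["pixels"][:,:,::-1])
E
```

```text
[35.7 -1.8  2.2] [ 1.08 -0.79 -0.44] [-0.155  0.988 -0.001]
```

View pics/w5.png

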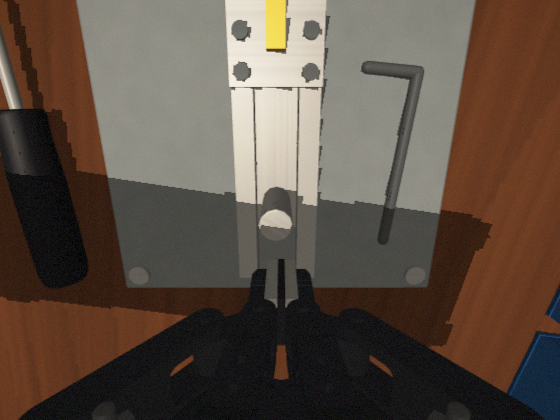

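The post top is at (276,226) and the closed fingers' seam at column 281, so I shift −1.8 mm in tool y. Then I push gently.

>>> {"api": "pendant", "payload": {
  "plan": [
    {"tx": 7, "ty": -1.8, "tz": 2},
    {"tx": 5},
    {"tx": 3},
    {"tx": 2},
    {"tx": 2},
    {"tx": 2},
    {"tx": 2},
    {}
  ]
}}

```text
time: 10.38
position: [564.0, -101.1, 46.4]
eef_rot: [0.65, 0.76, 0.0, -0.0]
contact_force: [0.5, -1.4, 0.3]
finger_gap: -0.4
grasp_force: 0.5
```

>>> {"api": "pendant", "payload": {
  "plan": [
    {"tx": 2},
    {"tx": 2},
    {"tx": 2},
    {"tx": 2},
    {"tx": 2},
    {"tx": 2},
    {}
  ]
}}

```text
time: 11.25
position: [562.0, -89.0, 46.3]
eef_rot: [0.65, 0.76, 0.0, -0.0]
contact_force: [0.3, -1.3, 0.9]
finger_gap: -0.0
grasp_force: 0.5
```

>>> {"api": "pendant", "payload": {
  "plan": [
    {"tx": 1.5},
    {"tx": 1.5},
    {"tx": 1},
    {}
  ]
}}

```text
time: 11.75
position: [561.3, -85.3, 46.3]
eef_rot: [0.65, 0.76, -0.0, -0.0]
contact_force: [0.2, -1.3, 0.9]
finger_gap: 0.1
grasp_force: 0.8
```

>>> {"api": "pendant", "payload": {
  "plan": [
    {"tx": 1},
    {"tx": 1},
    {}
  ]
}}

```text
time: 12.12
position: [561.1, -83.8, 46.3]
eef_rot: [0.65, 0.76, -0.0, 0.0]
contact_force: [0.6, -4.1, 0.5]
finger_gap: 0.2
grasp_force: 1.8
```

>>> {"api": "pendant", "payload": {
  "plan": [
    {"tx": 1},
    {},
    {}
  ]
}}

```text
time: 12.5
position: [561.1, -83.6, 46.4]
eef_rot: [0.65, 0.76, -0.0, 0.0]
contact_force: [1.2, -6.0, 0.1]
finger_gap: 0.1
grasp_force: 3.1
```

>>> {"api": "pendant", "payload": {
  "plan": [
    {"tx": 1},
    {},
    {}
  ]
}}

```text
time: 12.88
position: [561.1, -83.4, 46.6]
eef_rot: [0.65, 0.76, -0.0, 0.001]
contact_force: [1.0, -8.0, 1.0]
finger_gap: 0.0
grasp_force: 4.2
```

The nose centre is about 63 mm from the axis, inside the 56–64 range, so it is in the V. I'll press more firmly.

>>> {"api": "pendant", "payload": {
  "plan": [
    {"tx": 1},
    {"tx": 1},
    {"tx": 1},
    {}
  ]
}}

```text
time: 13.38
position: [561.3, -82.9, 47.2]
eef_rot: [0.651, 0.759, -0.001, 0.002]
contact_force: [2.4, -15.4, 3.6]
finger_gap: -0.0
grasp_force: 7.7
```

>>> {"api": "pendant", "payload": {
  "plan": [
    {"tx": 1},
    {"tx": 1},
    {},
    {}
  ]
}}

```text
time: 13.88
position: [561.4, -82.6, 47.5]
eef_rot: [0.652, 0.759, -0.001, 0.003]
contact_force: [2.4, -20.1, 4.5]
finger_gap: 0.2
grasp_force: 10.0
```

>>> {"api": "pendant", "payload": {
  "plan": [
    {"tx": 1},
    {},
    {}
  ]
}}

```text
time: 14.25
position: [561.4, -82.4, 47.8]
eef_rot: [0.652, 0.758, -0.001, 0.004]
contact_force: [3.3, -21.2, 5.3]
finger_gap: -0.1
grasp_force: 11.2
```

>>> {"api": "pendant", "payload": {
  "plan": [
    {"tx": -4},
    {"tx": -6},
    {"tx": -10},
    {"tx": -10},
    {"tz": -40},
    {"tz": -50},
    {"tx": 40, "tz": -55},
    {"tx": 50},
    {"tx": 50},
    {},
    {}
  ]
}}

```text
time: 15.62
position: [543.4, 29.2, 186.8]
eef_rot: [0.65, 0.76, -0.0, 0.0]
contact_force: [-0.3, -0.2, -0.9]
finger_gap: 0.1
grasp_force: 0.0
```

```bash
python3 - <<'E'
from h import *
import pickle
g=pickle.load(open("w4.pkl","rb"))
f=r.grab_frame("wrist"); s=r.get_state(); print(s["position"])
c=[int(x) for x in pix(f,[548,0,40])]; y0=max(c[1]-100,0); x0=c[0]-133; print(x0,y0)
im=cv2.resize(f["pixels"][y0:y0+200,x0:x0+266,::-1],None,fx=3,fy=3,interpolation=cv2.INTER_CUBIC); cv2.imwrite("pics/w6.png",np.clip(im*1.3,0,255).astype(np.uint8))
E
```

```text
[543.46147663  28.55246933 186.6945847 ]
147 128
```

View pics/w6.png

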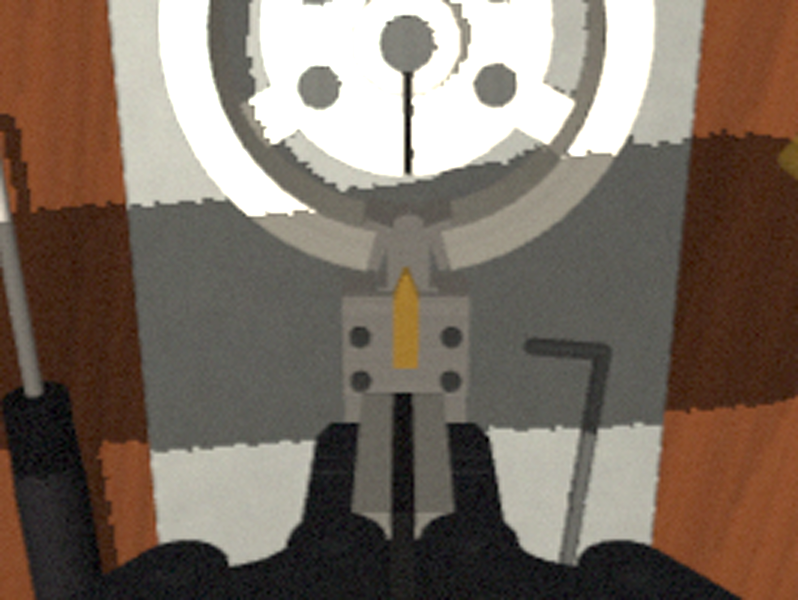

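The nose, with its tip at (408,218), sits in the V-notch between both sides. The line at column 408 points to the pointer at (405,270), and the arm is clear, so I'm handing in.

```bash
python3 -c "
from workcell import r
print(r.finish_job())"
```

```text
the job is handed in; nothing more can be done
None
```

I turned the wheel until its line and V-notch faced the pointer and let go of it, then pressed the bolt home into the notch with about 21 N, let go and handed the job in at about 16 s; no verdict was shown.

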